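String the bamboo lid rests on the rod and shut them in the tea caddy

ROBOT

A 6-joint arm with a two-finger parallel gripper is mounted at the origin on the work surface. World frame = base frame: x ahead of the robot, y to its left, z up, the work surface at z = 0. Lengths are in m, angles in rad, forces in N, time in s.
With the tool pointing down it reaches from about 0.3 to 0.75 m from the base axis. Payload 8.5 kg.
Tool frame: the origin (TCP) lies between the finger pads; the fingertips stand 22 mm ahead of it and the grasp point (between the pads) lies 3 mm ahead of it; z points along the fingers, y is the line along which they close (so a half turn about z gives the same grasp; the last joint's range is limited). The gripper opens to 88 mm and grips with 3 to 60 N. Pads are 18 mm wide; open, the fingers measure 123 mm over their backs; the gripper's body (75 mm by 187 mm) begins 45 mm behind the grasp point.
Start: joints at [1.025, 0.381, 1.297, -0, 1.464, -0.215], TCP at [0.179, 0.52, 0.261] pointing down, gripper open.
Joint ranges: [-3.11, 3.11], [-0.89, 2.33], [0.22, 2.48], [-1.42, 4.56], [0.17, 2.85], [-2.88, 2.88]. Speed limits (rad/s): [2.39, 2.39, 3.14, 3.14, 3.14, 3.14].

INTERFACE

Orientations are given as a unit quaternion [x, y, z, w].
In Python, from station import get_obs, snapshot, camera_params, sign_off gives the robot as it stands.
- The arm moves only by the tool apply_moves, never from a script. Its argument "moves" is a list of rows, each a list of 6 numbers: the shift along the world's x, y, z in mm, then the turn, a rotation vector about the world's x, y, z in rad. In form: [[x, y, z, ax, ay, az], ...]. A call has 1 to 12 rows; each row is the pose to reach, as a shift and turn from the pose commanded when the call began; what a row does not reach only later rows make up. A row lasts 1/10 s, in which the tool goes at most 50 mm and 8.59 degrees, less where a joint would pass 70% of its speed; a pose out of reach is approached as far as the arm can. A call with a gripper value outside its range is refused whole. "jaw" is the closure, from 0 (fully open) to 1 (shut), set as the call begins (left out, the last holds). The fingers move at their own pace and stop on an object; "grip_force" is the grip in N (left out, the last holds). Time passes only in rows, so rows that repeat a pose let the fingers close. It gives the time, the measured TCP pose, the force, the opening and the grip force at its end, in the units of the state.
- get_obs(): the state, without advancing time (a new reading comes with each control period).
- snapshot(name): name is "scene" or "top" or "wrist"; returns (picture, depth): 480x640x3 uint8, red, green, blue; 480x640 float32, m along the optical axis (not along the pixel's ray), 0 where there is no reading.
- camera_params(name): a dict with "fx", "fy", "cx", "cy" (pixels), "camera_from_world" (4x4, takes a point from world to camera coordinates); the wrist camera has in their place "T_tool_cam" (4x4, takes a point from camera to tool coordinates, whose origin is the TCP and whose axes are the flange's). Camera axes: x right, y down, z forward; pixel columns grow to the right and rows downward; lengths in m; the calibration is good to about 2 mm. A picture is of the moment at which its call begins: read the wrist's pose just before it. camera_params takes no time and is no camera call.
- sign_off(): hands the job in; it is judged then, once.
The state is a dict: "clock": time; "joint_pos": joint angles; "joint_velocities": joint speeds; "tau": joint torques, N m; "ee_pos": TCP position; "tool_rot": TCP orientation; "force": force on the tool from outside, world axes, zero at the start; "moment": the same for the moment, N m; "grip_width": finger opening in m; "grip_force": force on a finger pad.
Only numpy, scipy, OpenCV 4.12 (cv2) and the standard library are available. Lean on these libraries where they do the work, as an engineer would, in place of code of your own. Each camera call takes 0.05 s, during which the arm holds its last target. There are 200 camera calls.

TASK

Swing the brass latch clear of the mouth of the open celadon caddy, alongside its front wall. String every bamboo lid-rest ring on the steel rod and hang the rod across the caddy, in the notches of its two end walls with the handle outside on the left and the rings hanging inside between the walls. Then close the lid fully and swing the latch all the way back over it. The rings are freshly oiled, so do not grip them with the fingers, lift them only on the rod, and leave the teapot, pitcher, cups and clay tea pet where they stand.

Things in the scene. Friction and masses are not known exactly. Their poses are not given: they have to be found in the camera images.
- rod_grip (a point): Stringing rod, 249 mm long, 70 g. Point: middle of its square rosewood handle (16 x 16 mm, 70 mm long, x = -35 to +35 mm); x axis along the rod to the tip. A round steel stem 10 mm thick runs from x = 35 to the tip at x = 214 mm. A brass stop disc, 34 mm across, sits at x = 64 to 69 mm; rings cannot pass it. Centre of mass near x = 83 mm. It starts level, tip roughly to -y.
- rod_tip (a point): centre of the free end of the rod's stem, 214 mm from the middle of the handle, same axes as rod_grip
- rest: Fixed rosewood rest standing on the slab, holding the rod at the start with its axis 45 mm above the slab. Origin: on the slab, under the middle of the rod's handle; x axis along the rod. Base plate x = 35 to 195 mm, 36 mm wide, 8 mm high; two notched posts at x = 50 and 180 mm, 30 mm wide, 53 mm high. The handle is free on all sides.
- caddy: Fixed celadon ceramic caddy standing on the black slate slab (slab top 20 mm above the table). Origin: centre of its underside. Outside 74 mm (its x) by 150 mm (its y, roughly world y) by 61 mm high; walls 6 mm, floor 5 mm. Each end wall has a notch at x = 0, open at the top. The lid hinge runs along y at x = +37, z = 61 mm.
- notch_left (a point): middle of the notch in the +y end wall (18 mm wide, sill 36 mm above the caddy's underside), at caddy y = 72, z = 41 mm: where the axis of the hung rod passes. The handle belongs outside this wall, its middle about 53 mm (38 to 61) beyond this point along the caddy's y, so that the stop disc and the rings are inside.
- notch_right (a point): the same in the -y end wall, at caddy y = -72, z = 41 mm; the tip end of the rod lies here
- lid (a joint): lid of the caddy, a ceramic panel 78 x 150 x 8 mm, 120 g: 0 = shut flat on the rim, grows as it opens up and back (towards +x) to a stop at 2.0 rad. It starts open, leaning back past upright (1.57); when pushed forward well past upright (below about 1.3) it sinks shut by itself.
- lid_edge (a point): middle of the free edge of the lid, 78 mm from the hinge; nearest the robot when the lid is shut
- latch (a joint): brass swing latch in front of the caddy (its -x side), turning about a vertical pin at caddy x = -46, y = 20 mm: 0 (stop) = clear, its bar along the front wall pointing to the caddy's -y; 1.57 (stop) = shut, its bar pointing to the caddy's +x over lid or mouth. It starts across the open mouth. Stays where left; about 0.6 N at the peg turns it. The bar is 73 to 79 mm above the caddy's underside.
- latch_peg (a point): middle of the upright rosewood peg (10 mm thick, 22 mm high, standing on the bar) by which the latch is swung, 48 mm from the pin; it is 90 mm above the caddy's underside
- ring0_c (a point): centre of a bamboo lid-rest ring: a square sleeve 38 x 38 mm outside, 32 mm long, 30 g, with an open square bore 28 x 28 mm right through along its x axis (either way round), wide enough for the rod to pass up to 0.3 rad askew. It stands on the slab on a flat side, bore level, its centre 19 mm above the slab. Two or three of the rings are present.
- ring1_c (a point): centre of a bamboo lid-rest ring: a square sleeve 38 x 38 mm outside, 32 mm long, 30 g, with an open square bore 28 x 28 mm right through along its x axis (either way round), wide enough for the rod to pass up to 0.3 rad askew. It stands on the slab on a flat side, bore level, its centre 19 mm above the slab. Two or three of the rings are present.
- ring2_c (a point): centre of a bamboo lid-rest ring: a square sleeve 38 x 38 mm outside, 32 mm long, 30 g, with an open square bore 28 x 28 mm right through along its x axis (either way round), wide enough for the rod to pass up to 0.3 rad askew. It stands on the slab on a flat side, bore level, its centre 19 mm above the slab. Two or three of the rings are present.
- teapot_c (a point): middle of the loose purple clay teapot (100 mm wide, 90 mm high, spout and handle along y); bystander
- pitcher_c (a point): middle of the loose clear glass pitcher (72 mm wide, 85 mm high); bystander
- cup0_c (a point): middle of a loose white cup (54 mm wide, 42 mm high); bystander
- cup1_c (a point): middle of the other loose white cup; bystander
- pet_c (a point): middle of the loose little clay tea pet (40 mm); bystander
Not all that is in view belongs to the job. Of the things that look like the part that bears rod_grip, the largest one is meant. What is shaped like the part that bears ring1_c but purple is not meant.

How it is judged:
On the way, in this order (a step that is already met when the one before it is completed fails the run):
1. the latch is swung clear of the mouth (value of joint latch below 0.35 rad), for 0.2 s.
2. the rod hangs in both notches of the caddy, handle outside on the left, with every ring strung on it (z of rod_grip in the frame of caddy between 0.033 and 0.049 m and z of rod_tip in the frame of caddy between 0.033 and 0.049 m and x of rod_grip in the frame of caddy between -0.014 and 0.014 m and x of rod_tip in the frame of caddy between -0.014 and 0.014 m and y of rod_grip in the frame of caddy between 0.105 and 0.138 m and x of ring0_c in the frame of rod_grip between 0.066 and 0.202 m and y of ring0_c in the frame of rod_grip between -0.02 and 0.02 m and z of ring0_c in the frame of rod_grip between -0.02 and 0.02 m and x of ring1_c in the frame of rod_grip between 0.066 and 0.202 m and y of ring1_c in the frame of rod_grip between -0.02 and 0.02 m and z of ring1_c in the frame of rod_grip between -0.02 and 0.02 m and x of ring2_c in the frame of rod_grip between 0.066 and 0.202 m and y of ring2_c in the frame of rod_grip between -0.02 and 0.02 m and z of ring2_c in the frame of rod_grip between -0.02 and 0.02 m), for 0.3 s.
3. the lid is fully shut (value of joint lid below 0.05 rad), for 0.2 s.
4. the latch is swung over the shut lid (value of joint lid below 0.05 rad and value of joint latch above 1.35 rad), for 0.2 s.
At the end, for the whole second after the job is handed in: Every present ring strung on the rod (within 20 mm of its axis); rod at rest in both caddy notches (axis within 14 mm sideways, 8 mm of seated height, middle of handle 105 to 138 mm from the caddy centre on its +y side); lid below 0.05 rad; latch above 1.35 rad (all of step 2 and all of step 4 and linear speed of rod below 0.02 m/s); the robot touches nothing.
It fails at once if a ring is gripped with the fingers (more than 8 N) (contact force between the fingers and ring0 above 8 N or contact force between the fingers and ring1 above 8 N or contact force between the fingers and ring2 above 8 N).
It fails at once if the teapot, pitcher, a cup or the tea pet is shifted more than 30 mm (distance of any of teapot_c, pitcher_c, cup0_c, cup1_c, pet_c from where it was at the start of the episode above 0.03 m).
Of ring0, ring1, ring2 only 2 to 3 are there at a start; the rules pass over those that are not, and their reading is None.
At some moment in a run one of ring0, ring1, ring2 may be knocked a few centimetres aside while the robot is not near it.
It also fails if it takes over 200 s, if anything falls off the work surface, if the arm or the gripper's body presses on something with over 40 N, if the wrist force passes 120 N, or if a joint passes its speed limit or range.

## Working session

There is one attempt and no reset: what is moved stays moved. The work goes in short steps, Python scripts to look and compute and a tool call to move; the robot and the scene stay as the last step left them, time stands still between calls to the robot, and variables do not carry over. Pictures are saved under pics/ and viewed, at most 14 in all, crops included, and the job is handed in when it is done.

Besides the shell and the picture viewer there is one more tool, called after "Emit:" as a command line: name --pt "numbers of a row" for each row, then --argument value for the rest. apply_moves: Moves the arm, as the interface text tells. Its arguments: {"type":"object","properties":{"moves":{"type":"array"},"jaw":{"type":"number"},"grip_force":{"type":"number"}},"required":["moves"]}

```bash
mkdir -p pics; ls
python3 - <<'E'
from station import *
import cv2,numpy as np
o=get_obs();print({k:np.round(v,3).tolist() for k,v in o.items()})
for n in("scene","top"):
    p,d=snapshot(n);cv2.imwrite(f"pics/{n}0.png",p[:,:,::-1]);np.save(f"pics/{n}0.npy",d)
    c=camera_params(n);print(n,{k:np.round(v,4).tolist() for k,v in c.items()})
print(camera_params("wrist"))
E
```

```text
pics
{'clock': 0.0, 'joint_pos': [1.025, 0.381, 1.298, -0.0, 1.464, -0.215], 'joint_velocities': [-0.001, -0.0, -0.001, 0.001, 0.0, -0.002], 'tau': [-0.0, -43.792, -22.456, 0.071, 0.035, -0.0], 'ee_pos': [0.179, 0.52, 0.26], 'tool_rot': [0.165, 0.986, -0.001, -0.0], 'force': [-0.14, -0.115, -0.553], 'moment': [0.038, -0.032, 0.023], 'grip_force': 0.0, 'grip_width': 0.088}
scene {'fx': 495.7338, 'fy': 495.7338, 'cx': 325.6747, 'cy': 230.7778, 'camera_from_world': [[0.8173, 0.576, 0.0138, -0.4436], [0.5053, -0.705, -0.4976, -0.1219], [-0.2769, 0.4137, -0.8673, 1.6518], [0.0, 0.0, 0.0, 1.0]]}
top {'fx': 434.9849, 'fy': 434.9849, 'cx': 309.6099, 'cy': 244.9649, 'camera_from_world': [[0.0563, -0.9984, 0.0002, 0.0822], [-0.9755, -0.0551, -0.213, 0.5086], [0.2127, 0.0118, -0.977, 1.2357], [0.0, 0.0, 0.0, 1.0]]}
{'fx': 396.13892948604763, 'fy': 396.13892948604763, 'cx': 321.73488529577213, 'cy': 242.87975867169678, 'T_tool_cam': array([[-1.11373321e-03, -9.67275210e-01, -2.53727072e-01,
         6.58169977e-02],
       [ 9.99999244e-01, -9.44869319e-04, -7.87396052e-04,
        -4.63869613e-04],
       [ 5.21889756e-04, -2.53727757e-01,  9.67275531e-01,
        -1.23916632e-01],
       [ 0.00000000e+00,  0.00000000e+00,  0.00000000e+00,
         1.00000000e+00]])}
```

View pics/top0.png

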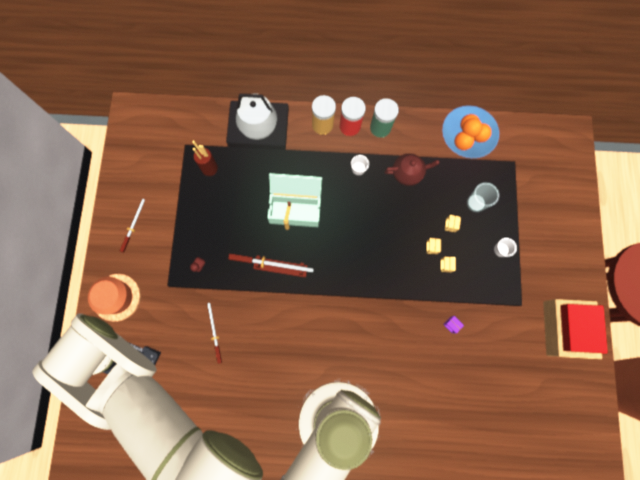

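View pics/scene0.png

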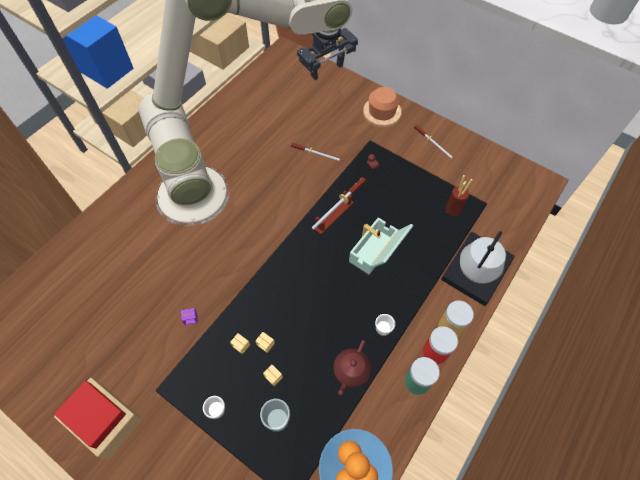

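Top view: rod candidates are the one on the rest (232–312, 257–270) and small ones at (133,225) and (215,333). The largest, on the rest, is meant. Ring candidates are the yellow ones at (434,246), (453,223) and (448,264). The purple one at (455,325) is excluded. Next, an enlarged crop to confirm.

```bash
cat > h.py <<'E'
from station import *
import cv2,numpy as np
from scipy.spatial.transform import Rotation as R
def cam(n,o=None):
    c=camera_params(n)
    if n=="wrist":
        o=o or get_obs();T=np.eye(4);T[:3,:3]=R.from_quat(o["tool_rot"]).as_matrix();T[:3,3]=o["ee_pos"];return c,T@c["T_tool_cam"]
    return c,np.linalg.inv(c["camera_from_world"])
def ray(n,u,v,z,o=None):
    "intersection of pixel ray with plane world z"
    c,T=cam(n,o);d=T[:3,:3]@[(u-c["cx"])/c["fx"],(v-c["cy"])/c["fy"],1];return T[:3,3]+d*(z-T[2,3])/d[2]
def cloud(n,d,o=None):
    c,T=cam(n,o);v,u=np.mgrid[:480,:640]
    return np.stack([(u-c["cx"])/c["fx"]*d,(v-c["cy"])/c["fy"]*d,d],-1)@T[:3,:3].T+T[:3,3]
def proj(n,P,o=None):
    c,T=cam(n,o);q=np.linalg.inv(T)@[*P,1];return c["fx"]*q[0]/q[2]+c["cx"],c["fy"]*q[1]/q[2]+c["cy"]
E
python3 - <<'E'
from h import *
p=cv2.imread("pics/top0.png")
a=cv2.resize(p[165:290,220:330],None,fx=4.4,fy=4.4,interpolation=cv2.INTER_CUBIC)
b=cv2.resize(p[200:290,420:475],None,fx=5.5,fy=5.5,interpolation=cv2.INTER_CUBIC)
im=np.zeros((550,800,3),np.uint8);im[:a.shape[0],:a.shape[1]]=a;im[:b.shape[0],490:490+b.shape[1]]=b
cv2.imwrite("pics/crop0.png",im)
d=np.load("pics/top0.npy");P=cloud("top",d)
hsv=cv2.cvtColor(p,cv2.COLOR_BGR2HSV)
# rings: yellow in region
m=np.zeros((480,640),bool);m[205:280,420:475]=1
m&=(P[...,2]>0.045)&(P[...,2]<0.08)
n,l,s,c=cv2.connectedComponentsWithStats(m.astype(np.uint8))
for i in range(1,n):
    if s[i,4]>20:
        q=P[l==i];r=cv2.minAreaRect((q[:,:2]*1000).astype(np.float32));print("ring",s[i,4],q.mean(0).round(4),r,q[:,2].max())
print("slab z",P[270:280,380:400,2].mean())
# rod: wire cloud
for u in range(230,316,6):
    col=P[245:280,u]; k=col[:,2].argmax(); print(u,245+k,col[k].round(4),end=';')
E
```

```text
ring 151 [ 0.5973 -0.3157  0.0572] ((599.035400390625, -316.5461120605469), (32.10148239135742, 38.726078033447266), 80.69316101074219) 0.06481843510671359
ring 147 [ 0.5251 -0.258   0.0574] ((525.8347778320312, -258.7413635253906), (32.8076057434082, 38.38221740722656), 87.5895767211914) 0.06641168029123645
ring 148 [ 0.4717 -0.3001  0.0574] ((472.6039733886719, -300.520751953125), (32.414432525634766, 38.40738296508789), 89.30194854736328) 0.06322356781812588
slab z 0.03285053439729915
230 255 [0.4556 0.3394 0.0765];236 255 [0.4569 0.3223 0.075 ];242 277 [0.2286 0.0955 1.3157];248 247 [0.2286 0.0955 1.3157];254 260 [0.4462 0.2697 0.0689];260 261 [0.4439 0.2518 0.0711];266 261 [0.4449 0.2344 0.0707];272 263 [0.4397 0.2164 0.0726];278 265 [0.4354 0.1989 0.0689];284 264 [0.4392 0.1817 0.0694];290 265 [0.4371 0.164  0.0707];296 266 [0.4352 0.1465 0.0705];302 270 [0.424  0.1283 0.0731];308 268 [0.4309 0.1114 0.0725];314 252 [0.4883 0.0966 0.0266];
```

View pics/crop0.png

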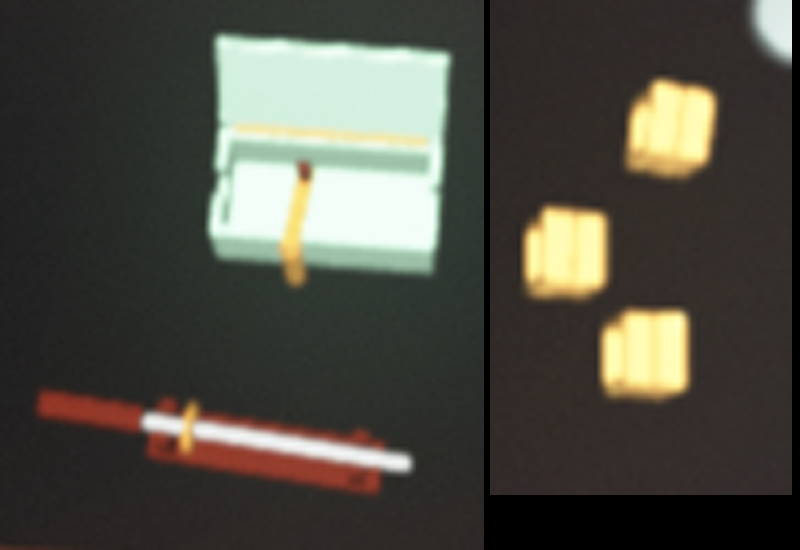

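The crop confirms the rod (large, with disc, on the rest), the three yellow rings with bores roughly along y, and the latch across the mouth with its peg at about top px (289,203). Next I'll put the wrist camera over the caddy and rod.

Emit:
apply_moves --pt "30 -30 5 0 0 -0.12" --pt "60 -58 10 0 0 -0.25" --pt "90 -86 15 0 0 -0.38" --pt "120 -114 20 0 0 -0.5" --pt "150 -142 25 0 0 -0.63" --pt "180 -170 30 0 0 -0.76" --pt "215 -200 35 0 0 -0.89" --pt "250 -230 40 0 0 -1.0" --pt "280 -260 40 0 0 -1.1" --pt "310 -290 40 0 0 -1.22" --pt "341 -320 40 0 0 -1.345" --pt "341 -320 40 0 0 -1.345" --jaw 1 --grip_force 50

```text
clock: 1.3
ee_pos: [0.5223, 0.1968, 0.2996]
tool_rot: [0.746, 0.666, -0.001, 0.0]
force: [-0.4, -0.3, -0.2]
grip_width: 0.0006
grip_force: 0.0
```

Run:
```python
from h import *
o=get_obs();p,d=snapshot("wrist");cv2.imwrite("pics/w1.png",p[:,:,::-1]);np.save("pics/w1.npy",d);np.save("pics/w1o.npy",o,allow_pickle=True)
print(o["ee_pos"],o["tool_rot"],o["joint_pos"],o["clock"])
```

```text
[0.52233642 0.19683541 0.2995747 ] [ 7.45853005e-01  6.66110202e-01 -7.01158039e-04  4.40304540e-05] [ 1.48644840e-01  3.71829346e-01  1.19853486e+00 -8.42542009e-04
  1.57235288e+00  2.61477230e-01] 1.3
```

View pics/w1.png

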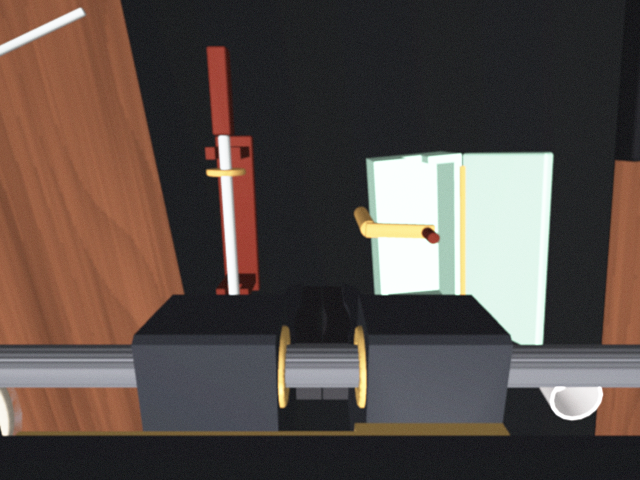

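Wrist view: handle from (217,48) to (221,134) and stem down to (233,290). The caddy front rim runs from (367,160) to (376,295), the left end wall is at the top with its notch near (425,157), and the peg top is at (433,235).

Run:
```python
from h import *
o=np.load("pics/w1o.npy",allow_pickle=True).item();d=np.load("pics/w1.npy");P=cloud("wrist",d,o)
f=lambda u,v,z:ray("wrist",u,v,z,o).round(4)
print("handle far",f(217.5,48,.073),"near",f(222.5,134,.073),"stem",f(228,200,.070),f(232,270,.070))
print("disc ctr",f(226,172,.082))
im=cv2.imread("pics/w1.png")
print("peg",f(433,235,.121)); print("front rim corner L",f(367,160,.081),"R side",f(374,285,.081),"hinge-left",f(462,153,.081))
# depth based
q=P.reshape(-1,3)
m=(q[:,2]>.095)&(q[:,2]<.103)&(q[:,1]>.1)&(q[:,0]>.45)&(q[:,0]<.575);print("bar",m.sum(),q[m].mean(0).round(4),cv2.minAreaRect((q[m][:,:2]*1000).astype(np.float32)))
m=(q[:,2]>.077)&(q[:,2]<.085)&(q[:,0]>.5)&(q[:,0]<.545)&(q[:,1]>.06)&(q[:,1]<.30);print("front rim fit",m.sum(),np.polyfit(q[m][:,1],q[m][:,0],1),q[m].min(0),q[m].max(0))
print("handle depth z",P[60:125,219,2].mean(),"stem",[P[v,226+int((v-140)/23),2].round(4) for v in(190,220,260)])
# top camera rim
pt=cloud("top",np.load("pics/top0.npy")).reshape(-1,3)
m=(pt[:,2]>.078)&(pt[:,2]<.09)&(pt[:,0]>.5)&(pt[:,0]<.63)&(pt[:,1]>.06)&(pt[:,1]<.30);print(m.sum(),cv2.minAreaRect((pt[m][:,:2]*1000).astype(np.float32)))
crop=cv2.resize(im[130:310,340:570],None,fx=3.4,fy=3.2,interpolation=cv2.INTER_CUBIC);cv2.imwrite("pics/w1c.png",crop)
```

```text
handle far [0.4525 0.3411 0.073 ] near [0.4446 0.2744 0.073 ] stem [0.4386 0.2176 0.07  ] [0.4309 0.1519 0.07  ]
disc ctr [0.4442 0.243  0.082 ]
peg [0.6068 0.1784 0.121 ]
front rim corner L [0.5644 0.2393 0.081 ] R side [0.5613 0.1262 0.081 ] hinge-left [0.6444 0.2359 0.081 ]
bar 319 [0.5658 0.1821 0.0987] ((565.9594116210938, 181.72793579101562), (12.241652488708496, 18.87871742248535), 81.47411346435547)Traceback (most recent call last):
  File "<stdin>", line 11, in <module>
    raise TypeError("expected non-empty vector for x")
TypeError: expected non-empty vector for x
```

Run:
```python
from h import *
o=np.load("pics/w1o.npy",allow_pickle=True).item();d=np.load("pics/w1.npy");P=cloud("wrist",d,o)
q=P.reshape(-1,3)
def band(q,*b):
    return q[np.all([(q[:,i]>b[2*i])&(q[:,i]<b[2*i+1]) for i in range(3)],0)]
b=band(q,.54,.60,.13,.225,.077,.084)
# front outer edge: min x per y-bin
ys=np.arange(.13,.225,.005);E=[]
for y in ys:
    s=b[abs(b[:,1]-y)<.0025]
    if len(s)>3:E.append((s[:,1].mean(),np.percentile(s[:,0],3),np.percentile(s[:,0],97)))
print(np.round(E,4).tolist())
for nm,qq in(("w",q),("t",cloud("top",np.load("pics/top0.npy")).reshape(-1,3))):
    b=band(qq,.55,.66,.06,.27,.078,.085);print(nm,len(b),b.min(0),b.max(0),cv2.minAreaRect((b[:,:2]*1000).astype(np.float32)))
    l=band(qq,.55,.75,.06,.27,.10,.2);print("lid/peg",l.max(0),l.min(0))
b=band(q,.55,.62,.1,.25,.105,.125);print("peg",len(b),b.mean(0),b.max(0),b.min(0))
print("handle z",np.median(P[60:125,219,2]),"rod stem",[P[190:275,228:234,2].max()])
im=cv2.imread("pics/w1.png")
crop=cv2.resize(im[130:310,340:570],None,fx=3.4,fy=3.2,interpolation=cv2.INTER_CUBIC);cv2.imwrite("pics/w1c.png",crop)
```

```text
[[0.1312, 0.5676, 0.5732], [0.1351, 0.5676, 0.5731], [0.1399, 0.5678, 0.5734], [0.1451, 0.568, 0.5738], [0.1499, 0.568, 0.5734], [0.155, 0.5681, 0.5736], [0.1601, 0.5683, 0.574], [0.1651, 0.5684, 0.5743], [0.169, 0.5684, 0.5736], [0.1858, 0.5534, 0.5741], [0.1897, 0.5557, 0.5744], [0.195, 0.5689, 0.5748], [0.1999, 0.5692, 0.575], [0.2049, 0.5693, 0.5747], [0.2101, 0.5694, 0.575], [0.215, 0.5694, 0.5754], [0.22, 0.5696, 0.575]]
w 2812 [0.55309314 0.10905341 0.07800005] [0.64902393 0.23733589 0.0849936 ] ((599.6004638671875, 174.1273193359375), (126.95284271240234, 93.4757308959961), 87.53606414794922)
lid/peg [0.68305163 0.23542548 0.15317326] [0.55716975 0.08636564 0.10000051]
t 270 [0.55695916 0.08934563 0.07800863] [0.65329534 0.23912844 0.08497086] ((604.35400390625, 164.0169677734375), (149.7235565185547, 95.76700592041016), 88.71498107910156)
lid/peg [0.68795126 0.23752323 0.15862881] [0.55728831 0.08777933 0.10002707]
peg 191 [0.60615926 0.17693243 0.11768293] [0.61171032 0.18069825 0.1222288 ] [0.60211155 0.17096967 0.10521134]
handle z 0.07280417485300966 rod stem [np.float64(0.4234197319183627)]
```

View pics/w1c.png

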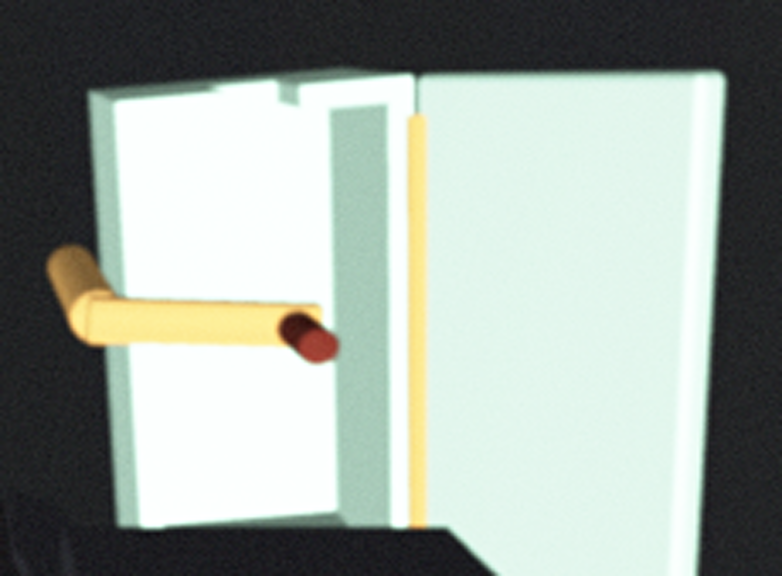

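Emit:
apply_moves --pt "25 -1 0 0 0 -0.14" --pt "50 -2 0 0 0 -0.28" --pt "75 -4 0 0 0 -0.42" --pt "102 -7 0 0 0 -0.56" --pt "102 -7 -40 0 0 -0.672" --pt "102 -7 -80 0 0 -0.672" --pt "102 -7 -110 0 0 -0.672" --pt "102 -7 -130 0 0 -0.672" --pt "102 -7 -130 0 0 -0.672" --jaw 1

```text
clock: 2.25
ee_pos: [0.6196, 0.1943, 0.1679]
tool_rot: [0.922, 0.388, -0.003, -0.001]
force: [0.6, 0.6, 0.4]
grip_width: 0.001
grip_force: 0.0
```

Run:
```python
from h import *
o=get_obs();p,d=snapshot("wrist");cv2.imwrite("pics/w2.png",p[:,:,::-1])
print(o["ee_pos"],R.from_quat(o["tool_rot"]).as_matrix()[:,1],o["joint_pos"])
```

```text
[0.61963371 0.19430337 0.16790261] [ 0.71483424 -0.69928172 -0.00413287] [1.21839457e-01 6.28338103e-01 1.13629753e+00 2.39940442e-04
 1.38327957e+00 8.96184634e-01]
```

View pics/w2.png

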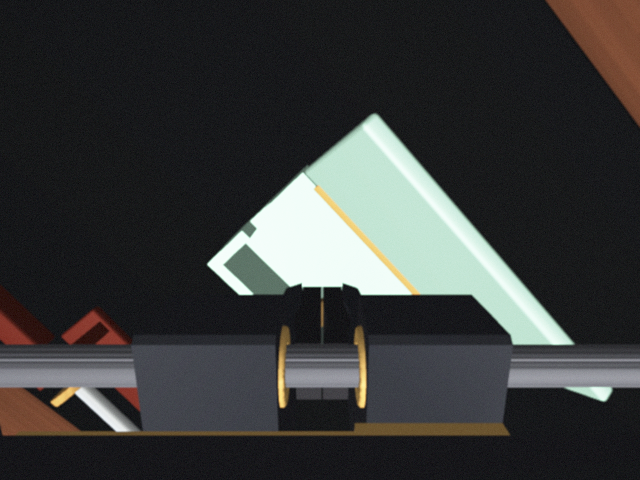

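The fingers are beside the peg (hidden behind them), clear of the lid on the right. Descend and push.

Emit:
apply_moves --pt "0 0 -25 0 0 0" --pt "0 0 -43 0 0 0" --pt "0 0 -43 0 0 0" --pt "-3 -6 -43 0 0 0" --pt "-6 -13 -43 0 0 0" --pt "-9 -20 -43 0 0 0" --pt "-14 -27 -43 0 0 0" --pt "-20 -33 -43 0 0 0" --pt "-28 -39 -43 0 0 0" --pt "-36 -44 -43 0 0 0" --pt "-44 -48 -43 0 0 0" --pt "-52 -50 -43 0 0 0"

```text
clock: 3.5
ee_pos: [0.5692, 0.1437, 0.1278]
tool_rot: [0.922, 0.386, 0.001, -0.001]
force: [22.8, 12.5, -5.4]
grip_width: 0.0006
grip_force: 13.4
```

Emit:
apply_moves --pt "-1 -1 0 0 0 0" --pt "-1 -1 0 0 0 0" --pt "10 10 10 0 0 0" --pt "10 10 50 0 0 0" --pt "-20 20 100 0 0 0.12" --pt "-50 45 140 0 0 0.25" --pt "-70 65 140 0 0 0.38" --pt "-80 90 140 0 0 0.51" --pt "-90 110 140 0 0 0.64" --pt "-90 115 140 0 0 0.67" --pt "-90 115 140 0 0 0.67"

```text
clock: 4.6
ee_pos: [0.4794, 0.2583, 0.2676]
tool_rot: [0.744, 0.668, -0.0, 0.0]
force: [0.3, 0.3, 0.1]
grip_width: 0.0005
grip_force: 0.0
```

Run:
```python
from h import *
o=get_obs();p,d=snapshot("wrist");q,_=snapshot("top")
im=np.zeros((480,800,3),np.uint8);im[:,:400]=cv2.resize(p,(400,300))[np.r_[:300,:180]]*(np.arange(480)<300)[:,None,None].astype(np.uint8)
im[:,400:]=cv2.resize(q[160:280,220:320],(400,480),interpolation=cv2.INTER_CUBIC)
cv2.imwrite("pics/w3.png",im[:,:,::-1])
print(o["ee_pos"],R.from_quat(o["tool_rot"]).as_matrix()[:,1],o["clock"])
```

```text
[0.47941082 0.2582517  0.26757136] [ 9.94217000e-01 -1.07389602e-01 -1.75466554e-04] 4.6
```

View pics/w3.png

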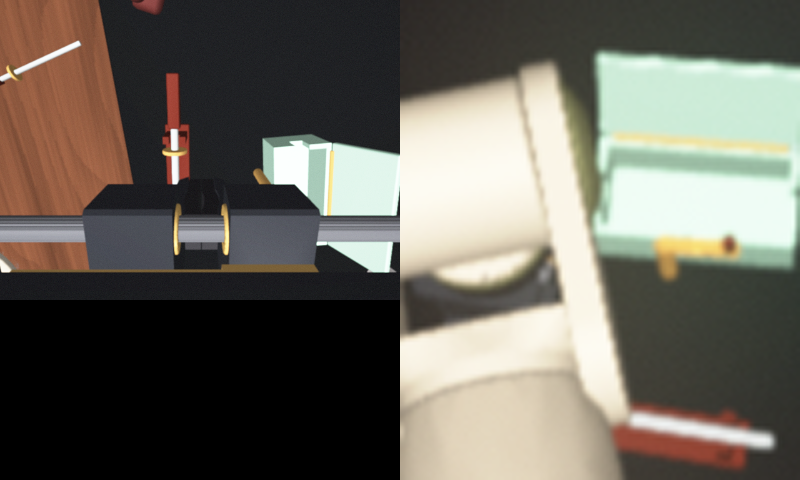

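The latch now lies along the front wall. Next, the rod handle.

Emit:
apply_moves --pt "-10 12 -30 0 0 0" --pt "-20 25 -65 0 0 0" --pt "-32 42 -105 0 0 0" --pt "-32 42 -135 0 0 0" --pt "-32 42 -150 0 0 0" --pt "-32 42 -165 0 0 0" --pt "-32 42 -180 0 0 0" --pt "-32 42 -192 0 0 0" --pt "-32 42 -192 0 0 0" --pt "-32 42 -192 0 0 0" --jaw 0

```text
clock: 5.7
ee_pos: [0.448, 0.2999, 0.076]
tool_rot: [0.744, 0.668, 0.0, 0.0]
force: [0.3, 0.6, 0.2]
grip_width: 0.0783
grip_force: 0.0
```

Emit:
apply_moves --pt "0 0 0 0 0 0" --pt "0 0 0 0 0 0" --pt "0 0 0 0 0 0" --pt "0 0 0 0 0 0" --pt "0 0 0 0 0 0" --pt "0 0 0 0 0 0" --jaw 1 --grip_force 55

```text
clock: 6.3
ee_pos: [0.4476, 0.3002, 0.0758]
tool_rot: [0.744, 0.668, 0.0, 0.0]
force: [-0.9, 0.6, -0.3]
grip_width: 0.0348
grip_force: 0.0
```

Emit:
apply_moves --pt "0 0 8 0 0 0" --pt "0 0 16 0 0 0" --pt "0 0 30 0 0 0" --pt "0 0 50 0 0 0" --pt "0 0 75 0 0 0" --pt "0 0 100 0 0 0" --pt "0 0 100 0 0 0"

```text
clock: 7.0
ee_pos: [0.4487, 0.3007, 0.1795]
tool_rot: [0.744, 0.668, 0.003, 0.001]
force: [0.7, 0.5, -0.5]
grip_width: 0.0004
grip_force: 0.0
```

Run:
```python
from h import *
o=get_obs();p,d=snapshot("wrist");q,dt=snapshot("top");s,ds=snapshot("scene")
np.save("pics/t4.npy",dt)
im=np.zeros((480,800,3),np.uint8);im[:300,:400]=cv2.resize(p,(400,300))
im[:,400:]=cv2.resize(q[190:310,220:320],(400,480),interpolation=cv2.INTER_CUBIC)
cv2.imwrite("pics/w4.png",im[:,:,::-1])
print(o["ee_pos"],R.from_quat(o["tool_rot"]).as_matrix()[:,1],o["clock"])
P=cloud("top",dt).reshape(-1,3)
b=P[(P[:,2]>.14)&(P[:,2]<.19)&(P[:,0]>.38)&(P[:,0]<.5)&(P[:,1]>.08)&(P[:,1]<.215)]
print(len(b)); 
if len(b)>8: print(np.polyfit(b[:,1],b[:,0],1),np.polyfit(b[:,1],b[:,2],1),b.min(0),b.max(0))
```

```text
[0.44873992 0.30069021 0.17945058] [ 0.99427175 -0.10670736  0.006101  ] 7.0
0
```

View pics/w4.png

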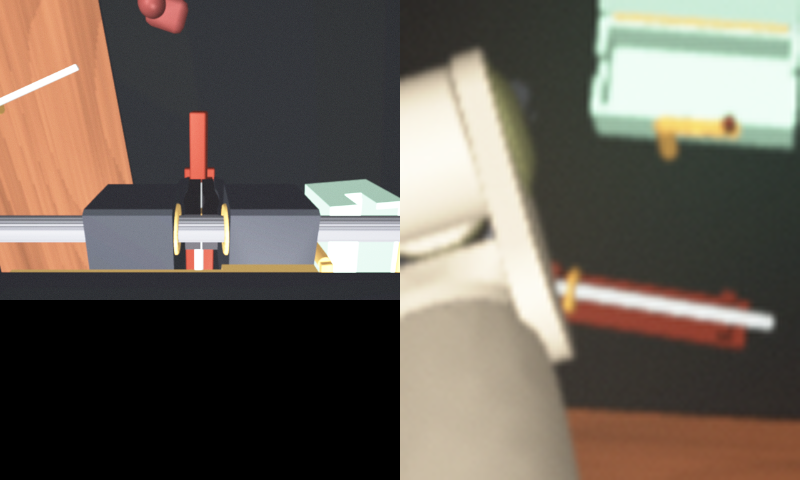

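The fingers hadn't finished closing before the lift, and the rod still lies in its rest. Redo it with more closing time.

Emit:
apply_moves --pt "0 0 0 0 0 0" --pt "0 0 0 0 0 0" --pt "0 0 0 0 0 0" --pt "0 0 0 0 0 0" --pt "0 0 0 0 0 0" --pt "0 0 0 0 0 0" --pt "0 0 -30 0 0 0" --pt "0 0 -60 0 0 0" --pt "0 0 -80 0 0 0" --pt "0 0 -92 0 0 0" --pt "0 0 -100 0 0 0" --pt "0 0 -100 0 0 0" --jaw 0.5

```text
clock: 8.35
ee_pos: [0.4476, 0.3001, 0.0754]
tool_rot: [0.744, 0.668, -0.0, -0.0]
force: [0.0, -1.0, -0.7]
grip_width: 0.0439
grip_force: 0.0
```

Emit:
apply_moves --pt "0 0 0 0 0 0" --pt "0 0 0 0 0 0" --pt "0 0 0 0 0 0" --pt "0 0 0 0 0 0" --pt "0 0 0 0 0 0" --pt "0 0 0 0 0 0" --pt "0 0 0 0 0 0" --pt "0 0 0 0 0 0" --pt "0 0 0 0 0 0" --pt "0 0 0 0 0 0" --jaw 1 --grip_force 55

```text
clock: 9.35
ee_pos: [0.4478, 0.3002, 0.0759]
tool_rot: [0.744, 0.668, 0.0, 0.0]
force: [-0.5, 0.3, 3.1]
grip_width: 0.0158
grip_force: 55.0
```

Emit:
apply_moves --pt "0 0 6 0 0 0" --pt "0 0 14 0 0 0" --pt "0 0 25 0 0 0" --pt "0 0 45 0 0 0" --pt "0 0 70 0 0 0" --pt "0 -10 95 0 0 0" --pt "0 -40 105 0 0 0" --pt "0 -80 105 0 0 0" --pt "0 -120 105 0 0 0" --pt "0 -140 105 0 0 0" --pt "0 -150 105 0 0 0" --pt "0 -150 105 0 0 0"

```text
clock: 10.55
ee_pos: [0.4478, 0.1496, 0.1813]
tool_rot: [0.744, 0.668, 0.0, 0.0]
force: [-0.3, 0.9, -0.9]
grip_width: 0.0152
grip_force: 55.0
```

```bash
cat > look.py <<'E'
from h import *
import sys
def rings(tag):
    q,dt=snapshot("top");P=cloud("top",dt);hs=cv2.cvtColor(q,cv2.COLOR_RGB2HSV)
    out=[]
    m=(P[...,2]>.045)&(P[...,2]<.12)&(hs[...,0]>15)&(hs[...,0]<35)&(hs[...,1]>60)&(hs[...,2]>120)&(P[...,1]<-.15)&(P[...,0]<.72)
    n,l,s,c=cv2.connectedComponentsWithStats(m.astype(np.uint8))
    for i in range(1,n):
        if s[i,4]>25:
            w=P[l==i];print("ring",s[i,:4],s[i,4],w.mean(0).round(4),np.round(cv2.boxPoints(cv2.minAreaRect((w[:,:2]*1000).astype(np.float32))).mean(0),1),cv2.minAreaRect((w[:,:2]*1000).astype(np.float32))[1:],np.median(w[:,2]).round(4))
    cv2.imwrite(f"pics/{tag}.png",q[:,:,::-1])
    return q,P
E
python3 - <<'E'
from look import *
o=get_obs();print(o["ee_pos"],R.from_quat(o["tool_rot"]).as_matrix()[:,1],o["joint_pos"],o["grip_width"])
q,P=rings("t5")
s,ds=snapshot("scene");cv2.imwrite("pics/s5.png",s[:,:,::-1])
b=cv2.resize(q[180:300,300:480],None,fx=4,fy=4,interpolation=cv2.INTER_CUBIC)
cv2.imwrite("pics/w5.png",b[:,:,::-1])
E
```

```text
[0.44777365 0.14958155 0.1812924 ] [ 9.9411257e-01 -1.0835053e-01  6.0104769e-04] [7.08189282e-02 3.26795348e-01 1.63671124e+00 1.05672878e-04
 1.17745752e+00 1.79342075e-01] 0.015186065956263085
ring [447 215  13  14] 147 [ 0.5981 -0.3155  0.0573] [ 599.6 -316.1] ((32.93397521972656, 39.05183792114258), 82.8541488647461) 0.0577
ring [429 238  12  14] 149 [ 0.525  -0.258   0.0573] [ 525.5 -258.8] ((32.810203552246094, 38.436527252197266), 85.56098175048828) 0.0577
ring [443 256  12  15] 150 [ 0.4715 -0.3004  0.0568] [ 472.9 -300.5] ((31.55977439880371, 38.83141326904297), 88.7686538696289) 0.057
ring [555 299  47  60] 567 [ 0.2967 -0.6327  0.0689] [ 303.6 -655.4] ((158.89437866210938, 120.23171997070312), 0.49486738443374634) 0.0689
```

View pics/w5.png

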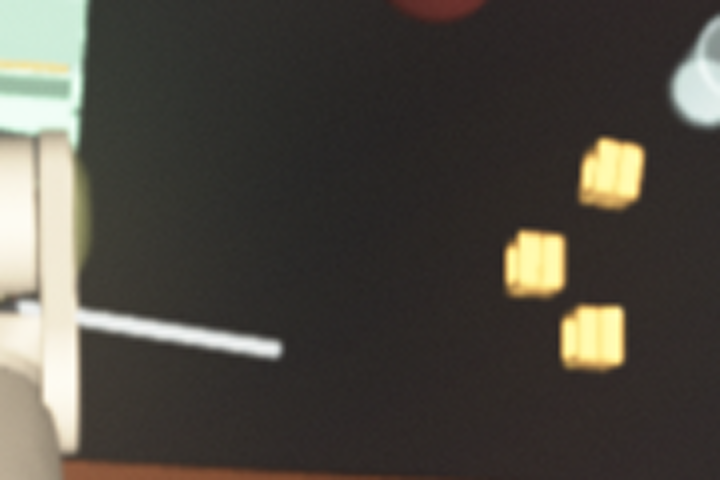

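Run:
```python
from h import *
print("tip ray",ray("top",370.3,267.2,.172))
for P in((.4255,-.055,.170),):print(proj("top",P),proj("scene",P))
c,T=cam("top")
print("pitcher",ray("top",477,203,.03),"rim",ray("top",487,193,.105),"cup",ray("top",505,250,.03))
import os
s=cv2.imread("pics/s5.png");u,v=map(int,proj("scene",(.4255,-.055,.170)))
cv2.imwrite("pics/s5c.png",cv2.resize(s[v-60:v+60,u-70:u+90],None,fx=5,fy=5,interpolation=cv2.INTER_CUBIC));print(u-70,v-60)
```

```text
tip ray [ 0.42625142 -0.05532478  0.172     ]
(np.float64(370.06818902972356), np.float64(267.5936320301168)) (np.float64(280.16553466109144), np.float64(247.97394206977975))
pitcher [ 0.67022568 -0.39793246  0.03      ] rim [ 0.67679048 -0.39913265  0.105     ] cup [ 0.52625385 -0.47852193  0.03      ]
210 187
```

View pics/s5c.png

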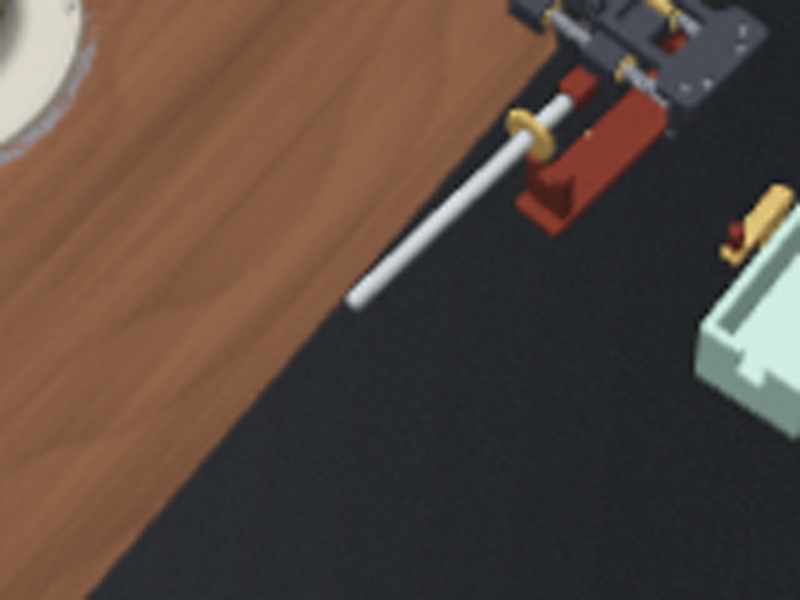

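The scene crop shows the rod tip at (280.5,247), as predicted to 1 px, so the rod is held as modelled. Start with ring1.

Emit:
apply_moves --pt "15 -25 0 0 0 0" --pt "35 -55 0 0 0 0" --pt "55 -90 0 0 0 0" --pt "75 -120 0 0 0 0" --pt "95 -150 0 0 0 0" --pt "104 -165 -20 0 0 0" --pt "104 -165 -55 0 0 0" --pt "104 -165 -90 0 0 0" --pt "104 -165 -115 0 0 0" --pt "104 -165 -126 0 0 0" --pt "104 -165 -126 0 0 0" --pt "104 -165 -126 0 0 0"

```text
clock: 11.85
ee_pos: [0.5523, -0.0144, 0.0557]
tool_rot: [0.744, 0.669, 0.0, 0.001]
force: [0.7, 0.2, 0.2]
grip_width: 0.0157
grip_force: 55.0
```

Run:
```python
from look import *
o=get_obs();print(o["ee_pos"],R.from_quat(o["tool_rot"]).as_matrix()[:,1])
q,P=rings("t6")
print(np.array(proj("top",o["ee_pos"]+np.array([-.0223,-.2048,-.011]))))
cv2.imwrite("pics/w6.png",cv2.resize(q[195:285,330:470],None,fx=5,fy=5,interpolation=cv2.INTER_CUBIC)[:,:,::-1])
```

```text
[ 0.55233834 -0.01443697  0.05571058] [ 0.99436353 -0.10601298  0.00155582]
ring [447 215  13  15] 147 [ 0.5978 -0.3156  0.0571] [ 598.9 -316.7] ((32.46601104736328, 39.26567077636719), 81.24237060546875) 0.0575
ring [434 225  12  14] 149 [ 0.5657 -0.274   0.0574] [ 566.7 -274.5] ((40.029788970947266, 33.31079864501953), 5.567198753356934) 0.0579
ring [443 256  12  14] 147 [ 0.4717 -0.3     0.0574] [ 472.5 -300.3] ((38.00049591064453, 30.178205490112305), 0.014124969951808453) 0.0577
ring [555 299  47  60] 570 [ 0.2963 -0.6329  0.0691] [ 304.  -656.8] ((158.87762451171875, 122.28565979003906), 0.13655045628547668) 0.0693
[420.17550881 242.98826108]
```

View pics/w6.png

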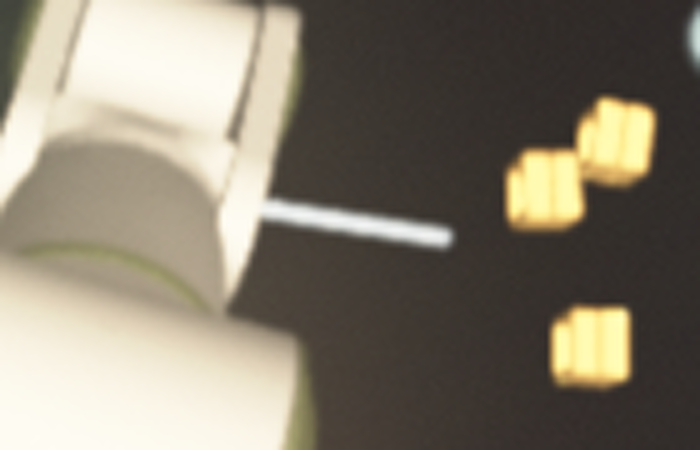

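Ring1 has been knocked and now sits at (0.566, −0.2745), near ring0. It's at crop (545,190), with ring0 at (617,140) and ring2 at (590,345). Shift over and thread it there.

Emit:
apply_moves --pt "20 -7 0 0 0 0" --pt "40 -14 0 0 0 0" --pt "40 -14 0 0 0 0" --pt "39 -26 0 0 0 0" --pt "37 -38 0 0 0 0" --pt "36 -51 0 0 0 0" --pt "35 -64 0 0 0 0" --pt "33 -79 0 0 0 0" --pt "31 -94 0 0 0 0" --pt "29 -110 0 0 0 0" --pt "27 -126 0 0 0 0" --pt "26 -138 0 0 0 0"

```text
clock: 13.1
ee_pos: [0.5774, -0.1545, 0.0547]
tool_rot: [0.744, 0.668, -0.0, 0.0]
force: [0.3, -0.8, -0.9]
grip_width: 0.0155
grip_force: 55.0
```

Run:
```python
from look import *
o=get_obs();print(o["ee_pos"],R.from_quat(o["tool_rot"]).as_matrix()[:,1])
q,P=rings("t7")
s,_=snapshot("scene")
u,v=map(int,proj("scene",(.56,-.28,.04)))
im=np.zeros((450,800,3),np.uint8);im[:,:400]=cv2.resize(q[195:285,390:470],(400,450),interpolation=cv2.INTER_CUBIC);im[:,400:]=cv2.resize(s[v-45:v+45,u-40:u+40],(400,450),interpolation=cv2.INTER_CUBIC)
cv2.imwrite("pics/w7.png",im[:,:,::-1])
```

```text
[ 0.57738016 -0.15450355  0.05471287] [ 9.94199765e-01 -1.07549186e-01 -2.00283860e-06]
ring [447 215  13  14] 146 [ 0.598  -0.3156  0.0573] [ 599.5 -316.2] ((32.065696716308594, 40.9765739440918), 82.8346176147461) 0.0575
ring [434 225  12  14] 131 [ 0.564  -0.2752  0.0576] [ 565.8 -275. ] ((31.334747314453125, 40.53089904785156), 89.43070983886719) 0.0583
ring [443 256  12  14] 147 [ 0.4719 -0.3004  0.0568] [ 472.7 -300.3] ((38.37169647216797, 31.673898696899414), 0.13414011895656586) 0.057
ring [555 299  47  60] 568 [ 0.2961 -0.6329  0.0693] [ 303.8 -656.1] ((158.52728271484375, 119.95292663574219), 0.10998647660017014) 0.0693
```

View pics/w7.png

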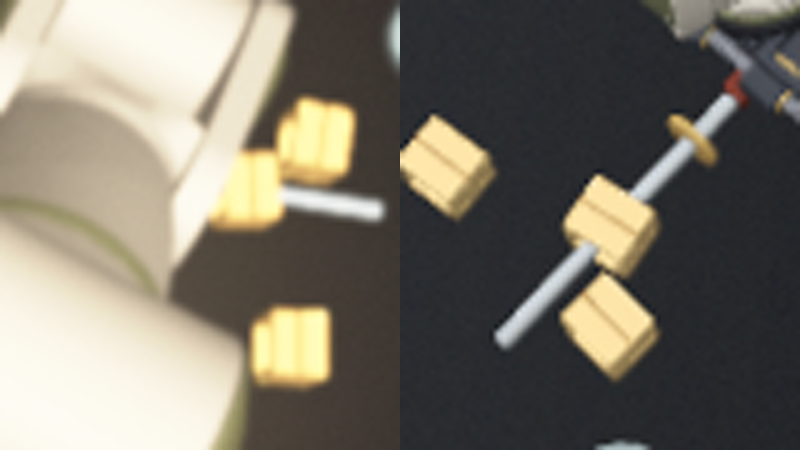

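The scene crop shows ring1 cleanly strung with the tip well through, and ring0 and ring2 untouched. Lift with the tip tilted up so the ring slides back to the disc, then go to ring2.

Emit:
apply_moves --pt "0 0 12 0 0 0" --pt "0 0 30 0 0 0" --pt "0 0 50 -0.1 0.01 0" --pt "0 0 70 -0.2 0.02 0" --pt "0 0 80 -0.3 0.03 0" --pt "0 0 80 -0.35 0.037 0" --pt "0 0 80 -0.35 0.037 0" --pt "-10 12 80 -0.35 0.037 0" --pt "-25 32 80 -0.35 0.037 0" --pt "-45 56 80 -0.35 0.037 0" --pt "-65 80 80 -0.35 0.037 0" --pt "-79 96 80 -0.35 0.037 0"

```text
clock: 14.4
ee_pos: [0.4973, -0.0554, 0.135]
tool_rot: [0.733, 0.658, -0.13, 0.116]
force: [0.4, -0.5, -0.8]
grip_width: 0.0156
grip_force: 55.0
```

Emit:
apply_moves --pt "0 0 0 0 0 0" --pt "0 0 0 0.1 -0.01 0" --pt "0 0 0 0.2 -0.02 0" --pt "0 0 0 0.3 -0.03 0" --pt "0 0 -10 0.35 -0.037 0" --pt "0 0 -30 0.35 -0.037 0" --pt "0 0 -50 0.35 -0.037 0" --pt "0 0 -65 0.35 -0.037 0" --pt "0 0 -75 0.35 -0.037 0" --pt "0 0 -80 0.35 -0.037 0" --pt "0 0 -80 0.35 -0.037 0"

```text
clock: 15.5
ee_pos: [0.4989, -0.0571, 0.0546]
tool_rot: [0.744, 0.668, 0.0, -0.0]
force: [-0.4, 0.5, 0.4]
grip_width: 0.0152
grip_force: 55.0
```

```bash
cat >> look.py <<'E'
OFF=np.array([-.0223,-.2048,-.011])
def srings(tag):
    "yellow-top blobs in scene view -> world xy at z=.058 plane/depth"
    s,d=snapshot("scene");P=cloud("scene",d);hs=cv2.cvtColor(s,cv2.COLOR_RGB2HSV);cv2.imwrite(f"pics/{tag}.png",s[:,:,::-1])
    m=(hs[...,0]>10)&(hs[...,0]<35)&(hs[...,1]>60)&(hs[...,2]>120)&(P[...,1]<.28)&(P[...,0]<.72)&(P[...,0]>.42)&(P[...,1]>-.45)&(P[...,2]>.025)&(P[...,2]<.25)
    n,l,st,c=cv2.connectedComponentsWithStats(m.astype(np.uint8))
    for i in range(1,n):
        if st[i,4]>15:
            w=P[l==i];print(" scene blob",st[i],"min",np.percentile(w,3,0).round(3),"max",np.percentile(w,97,0).round(3))
    return s,P
E
python3 - <<'E'
from look import *
o=get_obs();print(o["ee_pos"],R.from_quat(o["tool_rot"]).as_matrix()[:,1:],o["grip_width"])
print("tip",o["ee_pos"]+OFF)
rings("t8");srings("s8")
E
```

```text
[ 0.49889484 -0.05712735  0.05460412] [[ 9.94263330e-01 -5.94374662e-05]
 [-1.06959914e-01  2.37323685e-04]
 [-8.44806166e-05 -9.99999970e-01]] 0.015218469689908441
tip [ 0.47659484 -0.26192735  0.04360412]
ring [447 215  13  15] 147 [ 0.5981 -0.3157  0.0571] [ 599.4 -316.3] ((32.39676284790039, 38.66130828857422), 82.0021743774414) 0.0575
ring [398 248  13  14] 136 [ 0.4886 -0.1699  0.057 ] [ 490.  -171.6] ((31.330429077148438, 43.506866455078125), 81.2447738647461) 0.0577
ring [443 256  12  15] 148 [ 0.4716 -0.3004  0.0571] [ 472.7 -300.3] ((38.67959976196289, 31.231203079223633), 0.6717991232872009) 0.0571
ring [555 299  47  60] 572 [ 0.2967 -0.633   0.069 ] [ 303.8 -655.5] ((158.6940460205078, 119.2726058959961), 0.18212956190109253) 0.0692
 scene blob [354 224  14  16  81] min [0.552 0.129 0.047] max [0.565 0.184 0.103]
 scene blob [284 291   9   8  31] min [ 0.476 -0.119  0.038] max [ 0.505 -0.113  0.063]
 scene blob [266 300  18  19 195] min [ 0.467 -0.187  0.027] max [ 0.504 -0.156  0.063]
 scene blob [230 333  19  20 216] min [ 0.449 -0.32   0.028] max [ 0.486 -0.289  0.062]
 scene blob [263 364  19  21 225] min [ 0.575 -0.336  0.029] max [ 0.613 -0.305  0.063]
```

Emit:
apply_moves --pt "-1 -10 0 0 0 0" --pt "-2 -21 0 0 0 0" --pt "-3 -32 0 0 0 0" --pt "-5 -44 0 0 0 0" --pt "-6 -56 0 0 0 0" --pt "-7 -68 0 0 0 0" --pt "-9 -80 0 0 0 0" --pt "-10 -92 0 0 0 0" --pt "-11 -104 0 0 0 0" --pt "-13 -116 0 0 0 0" --pt "-14 -128 0 0 0 0" --pt "-14 -128 0 0 0 0"

```text
clock: 16.8
ee_pos: [0.4846, -0.1864, 0.0547]
tool_rot: [0.744, 0.668, -0.0, 0.0]
force: [-1.1, 0.4, -0.2]
grip_width: 0.0154
grip_force: 55.0
```

Run:
```python
from look import *
o=get_obs();print(o["ee_pos"],"tip",o["ee_pos"]+OFF,o["force"])
rings("t9");srings("s9")
```

```text
[ 0.48461646 -0.18639416  0.05471303] tip [ 0.46231646 -0.39119416  0.04371303] [-1.06288756  0.39249379 -0.24837629]
ring [447 215  13  15] 146 [ 0.5982 -0.3159  0.0571] [ 599.3 -316.1] ((31.625015258789062, 39.08513641357422), 82.67036437988281) 0.0575
ring [448 258   7  13] 45 [ 0.4652 -0.3099  0.0571] [ 470.6 -308.3] ((17.462993621826172, 34.08311080932617), 86.99574279785156) 0.0574
ring [555 299  47  60] 569 [ 0.2965 -0.6327  0.069 ] [ 303.8 -655.5] ((158.47914123535156, 121.2083511352539), 0.12050191313028336) 0.0691
 scene blob [354 224  14  16  81] min [0.552 0.128 0.051] max [0.564 0.183 0.104]
 scene blob [278 303   5   5  16] min [ 0.507 -0.177  0.118] max [ 0.522 -0.172  0.132]
 scene blob [230 323  31  30 448] min [ 0.451 -0.319  0.029] max [ 0.492 -0.244  0.063]
 scene blob [263 364  19  21 224] min [ 0.575 -0.336  0.03 ] max [ 0.614 -0.305  0.063]
```

Emit:
apply_moves --pt "0 0 12 0 0 0" --pt "0 0 30 0 0 0" --pt "0 0 50 -0.1 0.01 0" --pt "0 0 70 -0.2 0.02 0" --pt "0 0 80 -0.3 0.03 0" --pt "0 0 80 -0.35 0.037 0" --pt "15 12 80 -0.35 0.037 0" --pt "40 32 80 -0.35 0.037 0" --pt "70 55 80 -0.35 0.037 0" --pt "100 78 80 -0.35 0.037 0" --pt "125 98 80 -0.35 0.037 0" --pt "141 110 80 -0.35 0.037 0"

```text
clock: 18.1
ee_pos: [0.6269, -0.0724, 0.1355]
tool_rot: [0.732, 0.659, -0.129, 0.118]
force: [0.1, 0.4, -0.9]
grip_width: 0.0155
grip_force: 55.0
```

Emit:
apply_moves --pt "0 0 0 0 0 0" --pt "0 0 0 0.1 -0.01 0" --pt "0 0 0 0.2 -0.02 0" --pt "0 0 0 0.3 -0.03 0" --pt "0 0 -10 0.35 -0.037 0" --pt "0 0 -30 0.35 -0.037 0" --pt "0 0 -50 0.35 -0.037 0" --pt "0 0 -65 0.35 -0.037 0" --pt "0 0 -75 0.35 -0.037 0" --pt "0 0 -80 0.35 -0.037 0" --pt "0 0 -80 0.35 -0.037 0"

```text
clock: 19.2
ee_pos: [0.6254, -0.0749, 0.0549]
tool_rot: [0.744, 0.668, -0.0, -0.0]
force: [-0.7, 0.2, -0.4]
grip_width: 0.0157
grip_force: 55.0
```

Run:
```python
from look import *
o=get_obs();print(o["ee_pos"],"tip",o["ee_pos"]+OFF,o["force"])
rings("t10");srings("s10")
```

```text
[ 0.62537727 -0.07492022  0.05485799] tip [ 0.60307727 -0.27972022  0.04385799] [-0.73020993  0.24110888 -0.41899627]
ring [403 207  13  14] 132 [ 0.6149 -0.1827  0.0577] [ 615.6 -184.6] ((32.748046875, 39.900848388671875), 75.12834930419922) 0.058
ring [447 215  13  15] 146 [ 0.5978 -0.3157  0.0574] [ 599.1 -316.6] ((32.041053771972656, 38.70618438720703), 81.6309814453125) 0.0578
ring [555 299  47  60] 577 [ 0.2964 -0.6326  0.0692] [ 303.6 -657. ] ((159.16964721679688, 123.16433715820312), 0.6150754690170288) 0.0692
 scene blob [354 224  14  16  80] min [0.554 0.128 0.052] max [0.565 0.184 0.106]
 scene blob [345 300   6   6  17] min [ 0.649 -0.066  0.117] max [ 0.665 -0.061  0.133]
 scene blob [299 319  27  29 401] min [ 0.595 -0.199  0.032] max [ 0.633 -0.133  0.063]
 scene blob [263 364  19  21 227] min [ 0.575 -0.336  0.027] max [ 0.613 -0.305  0.063]
```

Emit:
apply_moves --pt "-1 -9 0 0 0 0" --pt "-2 -18 0 0 0 0" --pt "-3 -27 0 0 0 0" --pt "-4 -36 0 0 0 0" --pt "-5 -45 0 0 0 0" --pt "-6 -54 0 0 0 0" --pt "-7 -63 0 0 0 0" --pt "-8 -72 0 0 0 0" --pt "-9 -80 0 0 0 0" --pt "-9 -85 0 0 0 0" --pt "-9 -85 0 0 0 0"

```text
clock: 20.4
ee_pos: [0.6166, -0.1606, 0.0547]
tool_rot: [0.744, 0.668, -0.0, 0.0]
force: [0.1, 0.0, -0.2]
grip_width: 0.0153
grip_force: 55.0
```

Run:
```python
from look import *
o=get_obs();print(o["ee_pos"],"tip",o["ee_pos"]+OFF,o["force"])
q,_=rings("t11");s,P=srings("s11")
u,v=map(int,proj("scene",o["ee_pos"]+OFF*.75));print(u,v)
cv2.imwrite("pics/s11c.png",cv2.resize(s[v-50:v+50,u-65:u+65],None,fx=5,fy=5,interpolation=cv2.INTER_CUBIC)[:,:,::-1])
print(proj("scene",o["ee_pos"]+OFF))
```

```text
[ 0.61659732 -0.16057461  0.05470122] tip [ 0.59429732 -0.36537461  0.04370122] [ 0.13003832  0.02296767 -0.20149642]
ring [434 212   9  14] 76 [ 0.6028 -0.2721  0.0575] [ 606.2 -270.9] ((21.297618865966797, 38.40682601928711), 81.5416030883789) 0.0578
ring [447 215  13  15] 142 [ 0.598  -0.3157  0.0572] [ 598.6 -316.1] ((31.492712020874023, 40.269859313964844), 80.81903076171875) 0.0575
ring [555 299  47  60] 578 [ 0.2969 -0.6325  0.0692] [ 303.9 -655.7] ((159.3056640625, 121.79069519042969), 0.3870081901550293) 0.0692
 scene blob [354 224  14  16  79] min [0.553 0.13  0.052] max [0.565 0.183 0.104]
 scene blob [324 323   7   6  18] min [ 0.64  -0.151  0.114] max [ 0.656 -0.146  0.134]
 scene blob [277 342  28  29 430] min [ 0.585 -0.284  0.031] max [ 0.624 -0.219  0.063]
 scene blob [263 364  19  21 221] min [ 0.575 -0.336  0.029] max [ 0.613 -0.305  0.063]
275 373
(np.float64(261.6065083711887), np.float64(388.9764391920463))
```

Ring0 didn't move and the rod passed through it. Lift, tilted, and carry to the caddy.

Emit:
apply_moves --pt "0 0 12 0 0 0" --pt "0 0 30 0 0 0" --pt "0 0 50 -0.1 0.01 0" --pt "0 0 75 -0.2 0.02 0" --pt "0 0 100 -0.25 0.027 0" --pt "0 0 125 -0.25 0.027 0" --pt "0 0 150 -0.25 0.027 0" --pt "0 0 165 -0.25 0.027 0" --pt "0 0 165 -0.25 0.027 0" --pt "0 0 165 -0.25 0.027 0"

```text
clock: 21.5
ee_pos: [0.6164, -0.1594, 0.2195]
tool_rot: [0.738, 0.663, -0.093, 0.084]
force: [-0.4, -0.9, -2.9]
grip_width: 0.0152
grip_force: 55.0
```

Run:
```python
from look import *
o=get_obs();print(o["ee_pos"],o["force"])
q,_=rings("t12");s,P=srings("s12")
```

```text
[ 0.61637484 -0.15944204  0.21954213] [-0.41144413 -0.87416122 -2.92226907]
ring [555 299  47  60] 570 [ 0.2967 -0.6326  0.0689] [ 304.  -655.1] ((158.9082794189453, 120.62894439697266), 0.1233404353260994) 0.069
 scene blob [359 224   9  12  62] min [0.552 0.149 0.049] max [0.565 0.185 0.104]
 scene blob [272 320  31  34 579] min [ 0.586 -0.287  0.211] max [ 0.624 -0.216  0.248]
 scene blob [256 352   6   7  23] min [ 0.575 -0.336  0.222] max [ 0.582 -0.326  0.247]
 scene blob [262 352  16  16  98] min [ 0.595 -0.339  0.223] max [ 0.618 -0.306  0.249]
```

All three are lifted. Tilt further to slide ring0 towards the disc.

Emit:
apply_moves --pt "0 0 0 -0.12 0.013 0" --pt "0 0 10 -0.24 0.026 0" --pt "0 0 20 -0.36 0.039 0" --pt "0 0 20 -0.48 0.052 0" --pt "0 0 20 -0.48 0.052 0" --pt "0 0 20 -0.48 0.052 0" --pt "0 0 20 -0.48 0.052 0" --pt "0 0 20 -0.36 0.039 0" --pt "0 0 20 -0.24 0.026 0" --pt "0 0 20 -0.12 0.013 0" --pt "0 0 20 0 0 0" --pt "0 0 20 0 0 0"

```text
clock: 22.8
ee_pos: [0.6165, -0.1626, 0.2411]
tool_rot: [0.74, 0.661, -0.092, 0.084]
force: [0.3, -0.7, -1.6]
grip_width: 0.0153
grip_force: 55.0
```

Run:
```python
from look import *
o=get_obs();print(o["ee_pos"],o["force"],o["grip_width"])
s,P=srings("s13")
```

```text
[ 0.61645213 -0.16263898  0.24106949] [ 0.3126672  -0.6524458  -1.55054696] 0.015275235085233346
 scene blob [360 224   8  11  52] min [0.553 0.158 0.055] max [0.565 0.185 0.102]
 scene blob [273 328  29  32  81] min [ 0.618 -0.319  0.224] max [ 0.626 -0.229  0.249]
 scene blob [265 351   7   8  26] min [ 0.58  -0.323  0.187] max [ 0.611 -0.305  0.25 ]
```

Emit:
apply_moves --pt "0 15 0 0 0 0" --pt "-1 40 0 0 0 0" --pt "-1 75 0 0 0 0" --pt "-2 115 0 0 0 0" --pt "-3 160 0 0 0 0" --pt "-4 205 0 0 0 0" --pt "-5 250 0 0 0 0.02" --pt "-6 295 0 0 0 0.04" --pt "-7 340 0 0 0 0.06" --pt "-8 385 0 0 0 0.085" --pt "-8 425 0 0 0 0.085" --pt "-8 443 0 0 0 0.085"

```text
clock: 24.05
ee_pos: [0.6067, 0.2885, 0.2391]
tool_rot: [0.707, 0.695, -0.09, 0.088]
force: [0.3, 0.0, -2.2]
grip_width: 0.0154
grip_force: 55.0
```

Run:
```python
from look import *
o=get_obs();M=R.from_quat(o["tool_rot"]).as_matrix();print(o["ee_pos"],o["force"]);print(M.round(4))
# rotvec to level with rod axis (tool -x... ) along caddy -y
yd=np.array([1,-.022,0]);yd/=np.linalg.norm(yd);z=np.array([0,0,-1.]);T=np.c_[np.cross(yd,z),yd,z]
print("turn to level",R.from_matrix(T@M.T).as_rotvec())
```

```text
[0.60669715 0.28847614 0.23906592] [ 0.33685414  0.00253757 -2.17512963]
[[ 1.650e-02  9.999e-01 -4.100e-03]
 [ 9.681e-01 -1.700e-02 -2.500e-01]
 [-2.501e-01  1.000e-04 -9.682e-01]]
turn to level [ 0.25270141 -0.00481301 -0.00493954]
```

Emit:
apply_moves --pt "0 0 0 0 0 0" --pt "0 0 0 0.08 0 0" --pt "0 0 0 0.16 -0.003 -0.003" --pt "0 0 0 0.253 -0.005 -0.005" --pt "0 0 -20 0.253 -0.005 -0.005" --pt "0 0 -50 0.253 -0.005 -0.005" --pt "0 0 -75 0.253 -0.005 -0.005" --pt "0 0 -90 0.253 -0.005 -0.005" --pt "0 0 -100 0.253 -0.005 -0.005" --pt "0 0 -100 0.253 -0.005 -0.005" --pt "0 0 -100 0.253 -0.005 -0.005"

```text
clock: 25.15
ee_pos: [0.6087, 0.2832, 0.1405]
tool_rot: [0.717, 0.698, 0.0, -0.001]
force: [0.3, -0.1, -1.3]
grip_width: 0.0159
grip_force: 55.0
```

Run:
```python
from look import *
o=get_obs();M=R.from_quat(o["tool_rot"]).as_matrix();print(o["ee_pos"],o["force"]);print(M.round(4)[:,1:])
s,P=srings("s14");q,_=rings("t14")
c=np.array([.6055,.164,.02]);ax=np.array([.022,1,0])/np.hypot(.022,1)
tip=o["ee_pos"]-M[:,0]*.206+M[:,2]*.011;print("tip",tip,proj("scene",tip),"notchR",proj("scene",c-ax*.072+[0,0,.041]),proj("scene",c-ax*.075+[0,0,.061]))
u,v=map(int,proj("scene",c+[0,0,.08]))
im=np.zeros((600,800,3),np.uint8);im[:,:]=cv2.resize(s[v-60:v+60,u-80:u+80],(800,600),interpolation=cv2.INTER_CUBIC);print(u-80,v-60)
cv2.imwrite("pics/s14c.png",im[:,:,::-1])
```

```text
[0.60874585 0.28323473 0.14054651] [ 0.3355322  -0.13949992 -1.33499716]
[[ 9.996e-01 -1.000e-04]
 [-2.680e-02  1.500e-03]
 [-1.000e-04 -1.000e+00]]
 scene blob [354 213  39  35 606] min [0.556 0.127 0.093] max [0.623 0.223 0.144]
ring [555 299  47  60] 576 [ 0.2964 -0.6324  0.0688] [ 303.8 -656. ] ((120.46028900146484, 159.23927307128906), 89.70098114013672) 0.069
tip [0.60323299 0.07732469 0.12924775] (np.float64(359.46001491918764), np.float64(253.40286751876937)) notchR (np.float64(360.6886685348492), np.float64(260.47820885942207)) (np.float64(360.6225905599358), np.float64(258.1694705811681))
295 177
```

View pics/s14c.png

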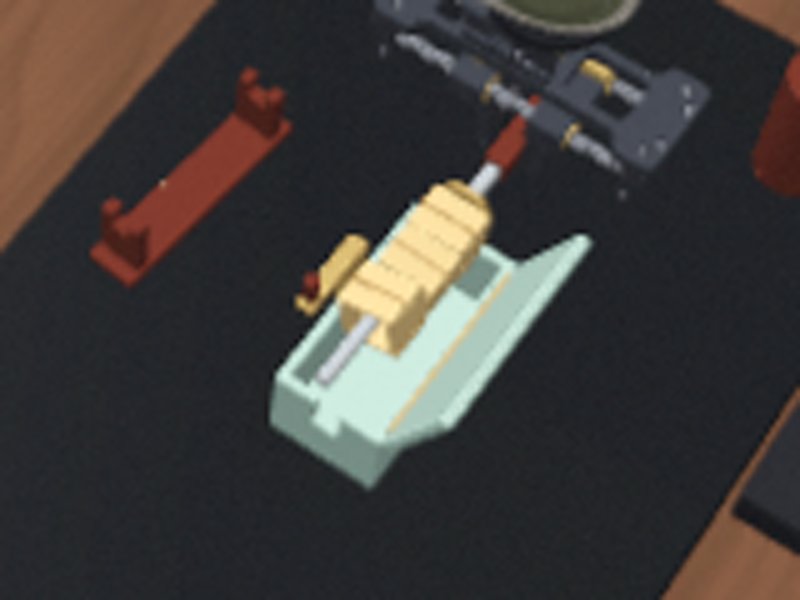

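All three rings are on the rod. The tip at px (359.6,253) matches the prediction and lines up with the right notch at (360,259). Lower it.

Emit:
apply_moves --pt "0 0 -12 0 0 0" --pt "0 0 -26 0 0 0" --pt "0 0 -40 0 0 0" --pt "0 0 -50 0 0 0" --pt "0 0 -56 0 0 0" --pt "0 0 -60 0 0 0" --pt "0 0 -63 0 0 0" --pt "0 0 -66 0 0 0" --pt "0 0 -68 0 0 0" --pt "0 0 -68 0 0 0" --pt "0 0 -68 0 0 0"

```text
clock: 26.35
ee_pos: [0.6088, 0.2832, 0.0722]
tool_rot: [0.717, 0.698, 0.0, -0.001]
force: [-0.2, 0.8, 1.3]
grip_width: 0.0154
grip_force: 55.0
```

Run:
```python
from look import *
o=get_obs();print(o["ee_pos"],o["force"],o["moment"])
s,P=srings("s15")
M=R.from_quat(o["tool_rot"]).as_matrix();tip=o["ee_pos"]-M[:,0]*.206+M[:,2]*.011;print(tip,proj("scene",tip))
```

```text
[0.60880039 0.28320081 0.07218288] [-0.2222149   0.82606458  1.27542088] [-0.03914131  0.07474252 -0.03819497]
 scene blob [354 224  14  16  81] min [0.553 0.129 0.049] max [0.565 0.184 0.104]
 scene blob [361 225  29  33 480] min [0.583 0.127 0.038] max [0.623 0.223 0.076]
[0.60325961 0.07729478 0.06082484] (np.float64(357.7718960290404), np.float64(264.02698084316916))
```

Emit:
apply_moves --pt "0 0 -0.5 0 0 0" --pt "0 0 -0.5 0 0 0" --pt "0 0 -0.5 0 0 0" --pt "0 0 -0.5 0 0 0" --pt "0 0 -0.5 0 0 0" --pt "0 0 -0.5 0 0 0" --pt "0 0 10 0 0 0" --pt "0 0 30 0 0 0" --pt "0 0 60 0 0 0" --pt "0 0 100 0 0 0" --pt "0 0 130 0 0 0" --pt "0 0 130 0 0 0" --jaw 0.5

```text
clock: 27.6
ee_pos: [0.6099, 0.2836, 0.2077]
tool_rot: [0.717, 0.698, 0.004, 0.001]
force: [-0.4, -0.8, 0.3]
grip_width: 0.0442
grip_force: 0.0
```

Run:
```python
from look import *
o=get_obs();print(o["ee_pos"],o["force"],o["grip_width"])
s,P=srings("s16")
w,d=snapshot("wrist");cv2.imwrite("pics/w16.png",w[:,:,::-1])
Q=cloud("wrist",d,o).reshape(-1,3)
b=Q[(Q[:,2]>.055)&(Q[:,2]<.09)&(Q[:,1]>.25)&(Q[:,1]<.345)&(abs(Q[:,0]-.608)<.03)];print("handle",len(b),b.mean(0) if len(b) else 0,b.min(0),b.max(0))
m=np.abs(Q.reshape(480,640,3)[...,0]-.608)<.03
# lid points
P=P.reshape(-1,3);l=P[(P[:,0]>.63)&(P[:,0]<.75)&(P[:,1]>.10)&(P[:,1]<.22)&(P[:,2]>.1)&(P[:,2]<.2)];print("lid",l.mean(0),np.percentile(l,98,0),np.polyfit(l[:,0],l[:,2],1))
```

```text
[0.60991189 0.28357275 0.20765445] [-0.39641979 -0.7987839   0.33890169] 0.04416781860562352
 scene blob [354 224  14  16  79] min [0.553 0.128 0.055] max [0.565 0.183 0.103]
 scene blob [361 225  29  33 479] min [0.583 0.128 0.039] max [0.623 0.223 0.076]
handle 2523 [0.609097   0.29221306 0.07131208] [0.60031142 0.25002455 0.05703223] [0.61802402 0.32723229 0.07433288]
lid [0.66710143 0.1598234  0.13530374] [0.68021644 0.21777029 0.15495014] [ 1.73375064 -1.02128379]
```

The rod is seated (handle middle ≈0.128 beyond the caddy centre, top z right) with the rings inside. Now go behind the lid.

Emit:
apply_moves --pt "10 -5 10 0 0 0" --pt "30 -20 15 0 0 0" --pt "55 -45 15 0 0 0" --pt "80 -75 15 0 0 0" --pt "100 -100 15 0 0 0" --pt "108 -118 15 0 0 0" --pt "108 -118 10 0 0 0" --pt "108 -118 0 0 0 0" --pt "108 -118 0 0 0 0" --jaw 1 --grip_force 30

```text
clock: 28.6
ee_pos: [0.7152, 0.1666, 0.1996]
tool_rot: [0.716, 0.698, -0.001, -0.002]
force: [0.2, 0.1, -0.7]
grip_width: 0.0003
grip_force: 0.0
```

Run:
```python
from look import *
o=get_obs();print(o["ee_pos"],o["force"],o["joint_pos"],o["grip_width"],R.from_quat(o["tool_rot"]).as_matrix()[:,2])
```

```text
[0.71522959 0.16657255 0.19961103] [ 0.20803193  0.0719352  -0.71623862] [0.06749938 0.7642678  0.77007102 0.00198494 1.61235366 0.0929145 ] 0.00031978685741984527 [-0.00522203  0.00163473 -0.99998503]
```

Emit:
apply_moves --pt "1 0 -20 0 0 0" --pt "1 0 -40 0 0 0" --pt "1 0 -48 0 0 0" --pt "-8 0 -48 0 0 0" --pt "-17 0 -48 0 0 0" --pt "-26 0 -48 0 0 0" --pt "-35 0 -48 0 0 0" --pt "-44 0 -48 0 0 0" --pt "-53 0 -48 0 0 0" --pt "-62 0 -48 0 0 0" --pt "-70 0 -48 0 0 0" --pt "-78 0 -48 0 0 0"

```text
clock: 29.8
ee_pos: [0.638, 0.1657, 0.1542]
tool_rot: [0.716, 0.698, 0.0, -0.001]
force: [0.6, 0.5, 0.2]
grip_width: 0.0005
grip_force: 0.1
```

Emit:
apply_moves --pt "-7 0 0 0 0 0" --pt "-7 0 0 0 0 0" --pt "-7 0 0 0 0 0" --pt "-7 0 10 0 0 0" --pt "-7 0 50 0 0 0" --pt "-7 0 80 0 0 0" --pt "-7 0 80 0 0 0" --pt "-7 0 80 0 0 0"

```text
clock: 30.6
ee_pos: [0.6318, 0.1651, 0.2344]
tool_rot: [0.717, 0.698, 0.001, -0.001]
force: [-0.6, 0.4, -0.1]
grip_width: 0.0006
grip_force: 0.0
```

```bash
cat > lid.py <<'E'
from look import *
o=get_obs();print(o["ee_pos"],o["force"],o["clock"])
s,d=snapshot("scene");P=cloud("scene",d).reshape(-1,3);cv2.imwrite("pics/lid%d.png"%(o["clock"]*100),s[:,:,::-1])
l=P[(P[:,0]>.56)&(P[:,0]<.68)&(P[:,1]>.09)&(P[:,1]<.235)&(P[:,2]>.06)&(P[:,2]<.17)]
A=np.c_[l[:,:2],np.ones(len(l))];print("lid",len(l),np.percentile(l,[2,50,98],axis=0).round(3).tolist(),np.linalg.lstsq(A,l[:,2],rcond=None)[0])
hs=cv2.cvtColor(s,cv2.COLOR_RGB2HSV).reshape(-1,3)
Y=P[(hs[:,0]>10)&(hs[:,0]<35)&(hs[:,1]>60)&(hs[:,2]>110)&(P[:,2]>.085)&(P[:,2]<.11)&(P[:,0]>.53)&(P[:,0]<.64)&(P[:,1]>.11)&(P[:,1]<.22)]
print("latch bar",len(Y),np.percentile(Y,[2,50,98],axis=0).round(3).tolist() if len(Y) else 0)
E
python3 lid.py
```

```text
[0.63180291 0.16513678 0.23435959] [-0.56373724  0.41983751 -0.14841407] 30.6
lid 1239 [[0.562, 0.092, 0.082], [0.605, 0.158, 0.089], [0.645, 0.229, 0.099]] [-0.05109112  0.00760321  0.11896089]
latch bar 67 [[0.552, 0.127, 0.091], [0.56, 0.162, 0.099], [0.565, 0.186, 0.104]]
```

```bash
cat >> lid.py <<'E'
k=l[(l[:,0]>.58)&(l[:,0]<.638)&(l[:,1]>.095)&(l[:,1]<.23)&(l[:,2]<.1)]
A=np.c_[k[:,:2],np.ones(len(k))];print("lid plane slopes",len(k),np.linalg.lstsq(A,k[:,2],rcond=None)[0],np.median(k[:,2]))
E
python3 lid.py
```

```text
[0.63148268 0.16507569 0.23320424] [ 0.06309455 -0.58630799 -1.57923993] 30.65
lid 1232 [[0.563, 0.092, 0.081], [0.606, 0.158, 0.089], [0.645, 0.23, 0.097]] [-0.0444869   0.00558227  0.11526486]
latch bar 67 [[0.552, 0.128, 0.093], [0.559, 0.161, 0.099], [0.565, 0.185, 0.103]]
lid plane slopes 761 [-0.00676715 -0.00391275  0.09442957] 0.08958107020687445
```

The lid is shut (plane slope <0.01). Now swing the latch back.

Emit:
apply_moves --pt "-15 -7 0 0 0 -0.13" --pt "-32 -15 0 0 0 -0.26" --pt "-50 -24 0 0 0 -0.39" --pt "-68 -33 0 0 0 -0.52" --pt "-87 -42 0 0 0 -0.65" --pt "-87 -42 0 0 0 -0.76" --pt "-87 -42 -30 0 0 -0.76" --pt "-87 -42 -60 0 0 -0.76" --pt "-87 -42 -85 0 0 -0.76" --pt "-87 -42 -100 0 0 -0.76" --pt "-87 -42 -107 0 0 -0.76" --pt "-87 -42 -107 0 0 -0.76"

```text
clock: 31.9
ee_pos: [0.5442, 0.1231, 0.1256]
tool_rot: [0.924, 0.382, -0.001, -0.001]
force: [0.2, -0.8, -0.5]
grip_width: 0.0006
grip_force: 0.0
```

Emit:
apply_moves --pt "6 3 0 0 0 0" --pt "14 6 0 0 0 0" --pt "22 10 0 0 0 0" --pt "30 14 0 0 0 0" --pt "38 18 0 0 0 0" --pt "44 24 0 0 0 0" --pt "48 31 0 0 0 0" --pt "52 38 0 0 0 0" --pt "54 45 0 0 0 0" --pt "56 51 0 0 0 0" --pt "57 55 0 0 0 0" --pt "57 55 0 0 0 0"

```text
clock: 33.1
ee_pos: [0.5997, 0.1734, 0.1265]
tool_rot: [0.924, 0.382, -0.005, 0.003]
force: [-14.0, -29.2, 8.1]
grip_width: 0.0007
grip_force: 14.7
```

```bash
python3 lid.py
```

```text
[0.5997174  0.17343636 0.12646729] [-14.04351357 -29.22447126   8.08395497] 33.1
lid 664 [[0.564, 0.092, 0.08], [0.601, 0.127, 0.089], [0.646, 0.226, 0.134]] [0.0469655  0.02706474 0.05873855]
latch bar 20 [[0.553, 0.175, 0.087], [0.56, 0.179, 0.096], [0.595, 0.189, 0.103]]
lid plane slopes 372 [-0.00399372  0.01207295  0.09029467] 0.08970748818891583
```

Hard contact against the latch stop. Back away, rise and check.

Emit:
apply_moves --pt "-10 -12 3 0 0 0" --pt "-12 -16 20 0 0 0" --pt "-12 -16 60 0 0 0" --pt "-30 -30 100 0 0 0" --pt "-70 -60 130 0 0 0" --pt "-110 -95 140 0 0 0" --pt "-150 -130 140 0 0 0" --pt "-170 -150 140 0 0 0" --pt "-170 -150 140 0 0 0"

```text
clock: 34.05
ee_pos: [0.4291, 0.0267, 0.2674]
tool_rot: [0.925, 0.381, 0.001, -0.001]
force: [-0.6, -0.2, 0.3]
grip_width: 0.0002
grip_force: 0.0
```

```bash
python3 lid.py
python3 - <<'E'
from h import *
q,d=snapshot("top");s,ds=snapshot("scene")
u,v=map(int,proj("scene",(.605,.18,.08)))
im=np.zeros((600,800,3),np.uint8);im[:,:400]=cv2.resize(q[165:285,235:315],(400,600),interpolation=cv2.INTER_CUBIC);im[:,400:]=cv2.resize(s[v-60:v+60,u-40:u+40],(400,600),interpolation=cv2.INTER_CUBIC)
cv2.imwrite("pics/fin.png",im[:,:,::-1])
E
```

```text
[0.42906345 0.0266731  0.26740116] [-0.57553437 -0.20360161  0.31722597] 34.05
lid 1229 [[0.565, 0.092, 0.081], [0.607, 0.16, 0.09], [0.645, 0.232, 0.102]] [-0.04415911  0.01507413  0.11417928]
latch bar 78 [[0.553, 0.174, 0.087], [0.581, 0.179, 0.099], [0.613, 0.187, 0.106]]
lid plane slopes 738 [-0.02990588 -0.00154968  0.10840318] 0.08988021883599018
```

View pics/fin.png

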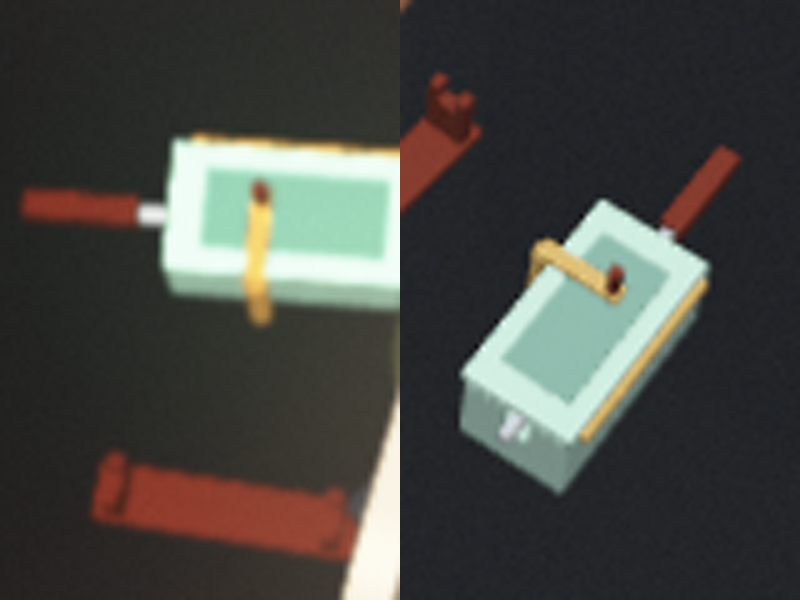

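The final view shows the lid shut, the rod through both notches with the handle outside on the left, and the latch square across the lid with its peg at top px (287,203), about 2 px past its starting spot.

Run:
```python
from h import *
a=ray("top",235+261/5,165+187/5,.121);b=ray("top",220+305/4.4,165+164/4.4,.121);print(a,b)
pin=np.array([.560,.185])
for p in(a,b):d=p[:2]-pin;print("latch",np.pi/2+np.arctan2(d[1],d[0])+.022)
print(sign_off())
```

```text
[0.61001798 0.18128582 0.121     ] [0.61074273 0.17523691 0.121     ]
latch 1.518675439660611
latch 1.4027155284159216
the job is handed in; nothing more can be done
None
```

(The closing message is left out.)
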